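Hold the reflection probe over the white reference

TASK

Take the reflection probe (the long thin steel rod with the square head) out of the storage rack, lower it through the guide hole of the reference stand without the probe ever touching the stand, and hold it there upright and centred in the hole, with its tip about 10 mm above the white tile, for the reference reading. Finish while still holding the probe in the gripper like this: do not put it down or let go. Leave the two other probes in the rack, and leave the timer and the vial undisturbed.

Things in the scene. Friction and masses are not known exactly. Their poses are not given: they have to be found in the camera images.
- probe: Reflection probe, loose, 70 g: black square head (24 x 24 mm, 38 mm tall, sides square to its x and y; on top a steel stub 10 mm wide, 6 mm tall) on a steel rod, 8 mm diameter, 100 mm long. Origin: centre of the head's underside (shoulder); z points up along the rod's axis. Hangs upright in any one of the rack's holes, shoulder on the rack's top, sides squared to the rack.
- probe_tip (a point): lower end of the probe's rod, on its axis, 100 mm below the shoulder
- probe_shoulder (a point): centre of the underside of the probe's head, 38 mm below the head's top (stub not counted)
- short_probe: another probe, loose: round black head of 24 mm diameter, 38 mm tall, the same stub on top, and a short rod (8 mm diameter, 50 mm long); origin at its shoulder as for the probe; hangs in another hole of the rack; stays there
- thick_probe: another probe, loose: round black head of 24 mm diameter, 38 mm tall, the same stub on top, and a thick rod (13 mm diameter, 100 mm long); origin at its shoulder as for the probe; hangs in another hole of the rack; stays there
- rack: grey storage rack, fixed to the bench, 224 mm long (its y), 70 mm deep; top plate 56 mm deep with its upper face 118 mm above the bench; thin upright walls below make three compartments, open at front and back. Origin: centre of its underside. Three 15 mm holes in the top plate at y = -70, 0 and +70 mm, one probe hanging in each.
- stand: reference stand, fixed to the bench: aluminium base 84 x 84 mm, four 8 mm posts near the corners, on them a guide plate 84 x 84 x 12 mm (upper face 95 mm above the bench, screw heads 3 mm tall at its corners). In its middle the 20 mm guide hole, straight through; open all round below. Origin: centre of its underside, z up.
- bore (a point): centre of the guide hole at the upper face of the guide plate, 95 mm above the bench
- tile (a point): centre of the upper face of the round white tile (36 mm diameter) on the stand's base, right under the guide hole, 13 mm above the bench and 82 mm below point bore
- timer: white timer lying loose on the bench beyond the work, 66 x 66 x 20 mm; origin under its centre; stays where it is
- vial: small capped vial standing loose on the bench beside the stand, 23 mm diameter, 50 mm tall; origin under its centre; stays where it is
Mind the look-alikes: they are no part of the job. What is shaped like the probe but orange is not meant.

How it is judged (in metres and radians):
On the way, in this order (a step that is already met when the one before it is completed fails the run):
1. the probe is lifted out of the rack by the gripper: its tip is more than 122 mm above the bench (height (world z) of probe_tip above 0.122 m and contact force between probe and the fingers above 0.5 N), for 0.1 s.
2. the probe's tip is in the guide hole or below it (z of probe_tip in the frame of bore below -0.001 m and horizontal distance between probe_tip and bore below 0.006 m and contact force between probe and the fingers above 0.5 N), for 0.1 s.
At the end, for the whole second after the job is handed in: The gripper still holds the probe still and upright, through the guide hole: tip and shoulder both within 4 mm sideways of the hole's axis, tip 5 to 15 mm above the white tile, nothing but the gripper carrying it (no contact with the stand) (horizontal distance between each of probe_tip, probe_shoulder and bore below 0.004 m and angle between probe's own z axis and vertical below 0.1 rad and z of probe_tip in the frame of tile between 0.005 and 0.015 m and contact force between probe and the fingers above 0.5 N and contact force between probe and stand below 0.2 N and linear speed of probe below 0.02 m/s); the arm keeps its last pose, push and grip.
It fails at once if the probe touches the stand (guide hole, plate, posts or tile) (contact force between probe and stand above 0.3 N).
It fails at once if another probe, the timer or the vial is moved by more than 20 mm (distance of any of short_probe, thick_probe, timer, vial from where it was at the start of the episode above 0.02 m).
It also fails if it takes over 46 s, if anything falls off the work surface, if the arm or the gripper's body presses on something with over 40 N, if the wrist force passes 120 N, or if a joint passes its speed limit or range.

ROBOT

A 6-joint arm with a two-finger parallel gripper is mounted at the origin on a cart in front of the work surface, level with it; the furniture and walls round the work are solid. World frame = base frame: x ahead of the robot, y to its left, z up, the work surface at z = 0. Lengths are in m, angles in degrees, forces in N, time in s.
With the tool pointing down it reaches from about 0.275 to 0.725 m from the base axis. Payload 5.6 kg.
Tool frame: the origin (TCP) lies midway between the tips of the shut fingers; the grasp point (between the pads) lies 19 mm behind it; z points along the fingers, y is the line along which they close (so a half turn about z gives the same grasp; the last joint's range is limited). The gripper opens to 85 mm and grips with 20 to 120 N. Pads are 22 mm wide; open, the fingers measure 114 mm over their backs; the gripper's body (76 mm by 85 mm) begins 54 mm behind the grasp point. The pads swing forward as they close: fully open they stand 13 mm farther back than shut.
Start: joints at [16.306, 14.616, 6.199, 0, -81.583, -16.306], TCP at [0.55, 0, 0.231] pointing down, gripper open.
Joint ranges: [-168.99, 168.99], [-69.2, 112.95], [-62.41, 85.93], [-164.36, 98.24], [-168.68, -3.75], [-174.98, 174.98]. Speed limits (degrees/s): [147.25, 147.25, 180, 180, 180, 180].

INTERFACE

Orientations are given as [roll, pitch, yaw] about the fixed x, y, z axes, in that order (R = Rz(yaw) Ry(pitch) Rx(roll)).
In Python, from bench import r, get_image, camera_params, ticket gives the robot as it stands. The module is installed in compiled form; this text tells all that it offers.
- The arm moves only by the tool carry_out, never from a script. Its argument "steps" is one flat list of numbers, 6 for each row, row after row: the shift along the tool's x, y, z in shares of 0.25 m (1.0 is 0.25 m), then the turn, a rotation vector about the tool's x, y, z in a scale on which 1.0 is 2 rad. A call has 1 to 10 rows; each row is the pose to reach, as a shift and turn from the pose commanded when the call began, along the tool's axes at that moment; what a row does not reach only later rows make up. A row lasts 1/12 s, in which the tool goes at most 41.7 mm and 7.16 degrees, less where a joint would pass 70% of its speed; a pose out of reach is approached as far as the arm can. A shift or turn number past 1, either way, is cut back to 1. A call with a gripper value outside its range is refused whole. "grip" is the opening, from -1 (shut) to 1 (fully open), set as the call begins (left out, the last holds). The fingers move at their own pace and stop on an object; "grip_force" is the grip in N (left out, the last holds). Time passes only in rows, so rows that repeat a pose let the fingers close. It gives the time, the measured TCP pose, the force, the opening and the grip force at its end, in the units of the state.
- r.get_obs(): the state, without advancing time (a new reading comes with each control period).
- get_image(name): name is "scene" or "side" or "wrist"; returns the picture (384x512x3 uint8, blue, green, red); there is no depth.
- camera_params(name): a dict with "fx", "fy", "cx", "cy" (pixels), "rvec" (rotation vector, rad) and "tvec" (3), from world to camera coordinates, as OpenCV has them. Camera axes: x right, y down, z forward; pixel columns grow to the right and rows downward; lengths in m; the calibration is good to about 2 mm. A picture is of the moment at which its call begins: read the wrist's pose just before it. camera_params takes no time and is no camera call; for the wrist camera it gives the pose at the moment of the call.
- ticket.hand_in(): hands the job in; it is judged then, once.
The state is a dict: "t": time; "joint_pos": joint angles; "qvel": joint speeds; "effort": joint torques, N m; "eef_pos": TCP position; "ee_rot": TCP orientation; "contact_force": force on the tool from outside, world axes, zero at the start; "ft_torque": the same for the moment, N m; "grip_width": finger opening in m; "grip_force": force on a finger pad.
Only numpy, scipy, OpenCV 4.12 (cv2) and the standard library are available. Lean on these libraries where they do the work, as an engineer would, in place of code of your own. Each camera call takes 0.05 s, during which the arm holds its last target. There are 200 camera calls.

## Working session

There is one attempt and no reset: what is moved stays moved. The work goes in short steps, Python scripts to look and compute and a tool call to move; the robot and the scene stay as the last step left them, time stands still between calls to the robot, and variables do not carry over. Pictures are saved under pics/ and viewed, at most 10 in all, crops included, and the job is handed in when it is done.

Besides the shell and the picture viewer there is one more tool, called after "Emit:" by a JSON object that holds its "method" and its "body". carry_out: Moves the arm, as the interface text tells. Its arguments: {"type":"object","properties":{"steps":{"type":"array"},"grip":{"type":"number"},"grip_force":{"type":"number"}},"required":["steps"]}

```bash
mkdir -p pics
cat > h.py <<'E'
import cv2, numpy as np
from bench import r,get_image,camera_params,ticket
def P(n):
    c=camera_params(n); K=np.array([[c['fx'],0,c['cx']],[0,c['fy'],c['cy']],[0,0,1.]])
    return K,cv2.Rodrigues(np.array(c['rvec'],float))[0],np.array(c['tvec'],float).ravel()
def ray(cam,u,v):
    K,R,t=cam; d=R.T@np.linalg.inv(K)@[u,v,1]; return -R.T@t,d
def atz(cam,u,v,z):
    o,d=ray(cam,u,v); return o+d*(z-o[2])/d[2]
def proj(cam,p):
    K,R,t=cam; q=K@(R@np.asarray(p,float)+t); return q[:2]/q[2]
E
python3 - <<'E'
from h import *
print(r.get_obs())
ims=[]
for n in("scene","side","wrist"):
    i=get_image(n);cv2.imwrite(f"pics/{n}0.png",i);print(n,[np.round(x,4).tolist() for x in P(n)])
E
```

```text
{'t': 0.0, 'joint_pos': array([ 1.63059130e+01,  1.46548240e+01,  6.13048355e+00, -2.78522234e-02,
       -8.15835760e+01, -1.63047090e+01]), 'qvel': array([ 0.06535354,  0.03410279, -0.00248741, -0.07478909, -0.03278867,
       -0.06484666]), 'effort': array([-4.48901856e-04, -3.86631560e+01,  2.37934113e+01,  5.36471218e+00,
       -6.25866101e-03, -4.57470776e-06]), 'eef_pos': array([5.49500640e-01, 5.74187457e-05, 2.30376397e-01]), 'ee_rot': array([ 1.79888690e+02, -3.86055576e-03, -9.00028948e+01]), 'contact_force': array([ 0.1602807 , -0.49891584,  0.34907508]), 'ft_torque': array([ 0.05335211, -0.01254007,  0.04026846]), 'grip_force': 0.0, 'grip_width': 0.08541948423565952}
scene [[[368.152, 0.0, 253.8911], [0.0, 368.152, 192.8063], [0.0, 0.0, 1.0]], [[0.8823, -0.4706, -0.0104], [-0.3567, -0.6539, -0.6672], [0.3071, 0.5924, -0.7448]], [-0.4595, 0.2234, 0.8129]]
side [[[351.7665, 0.0, 260.1811], [0.0, 351.7665, 194.5556], [0.0, 0.0, 1.0]], [[-0.9861, -0.1657, 0.0087], [-0.1084, 0.6035, -0.79], [0.1256, -0.78, -0.6131]], [0.5111, 0.1631, 0.8563]]
wrist [[[268.1008, 0.0, 253.554], [0.0, 268.1008, 193.8048], [0.0, 0.0, 1.0]], [[-1.0, 0.0006, 0.0007], [0.0008, 0.9448, 0.3277], [-0.0005, 0.3277, -0.9448]], [0.5483, -0.0449, 0.3812]]
```

View pics/scene0.png

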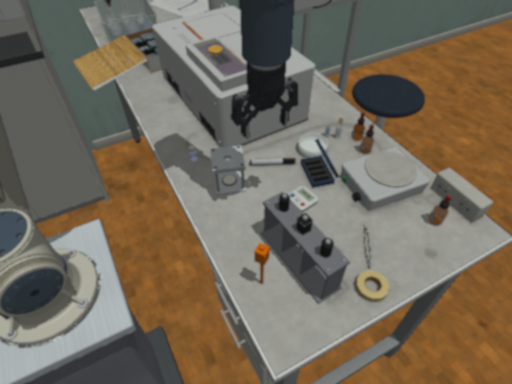

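View pics/side0.png

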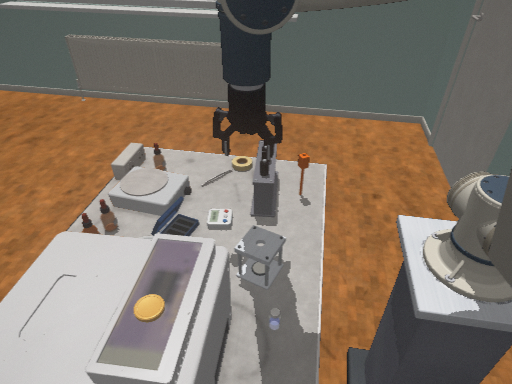

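View pics/wrist0.png

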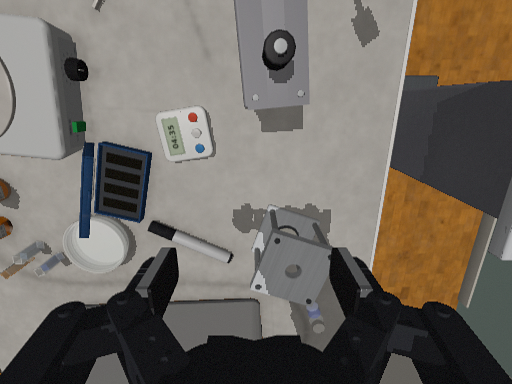

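The wrist view shows the stand's hole at (293,271) and a round-headed probe at the near end of the rack (stub 280,46). The scene view shows heads at about (284,200), (304,222) and (327,246). Next I'll enlarge the rack and the stand.

Run:
```python
from h import *
s=cv2.imread("pics/scene0.png");w=cv2.imread("pics/wrist0.png");d=cv2.imread("pics/side0.png")
f=lambda i,x,y,a,b:cv2.resize(i[y:y+b,x:x+a],(400,300),interpolation=cv2.INTER_CUBIC)
# zoom 4 each : 100x75
A=np.vstack([np.hstack([f(s,255,180,100,75),f(w,240,205,100,75)]),np.hstack([f(d,225,135,100,75),f(w,228,0,100,75)])])
cv2.imwrite("pics/c1.png",A)
```

```text
(no output)
```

View pics/c1.png

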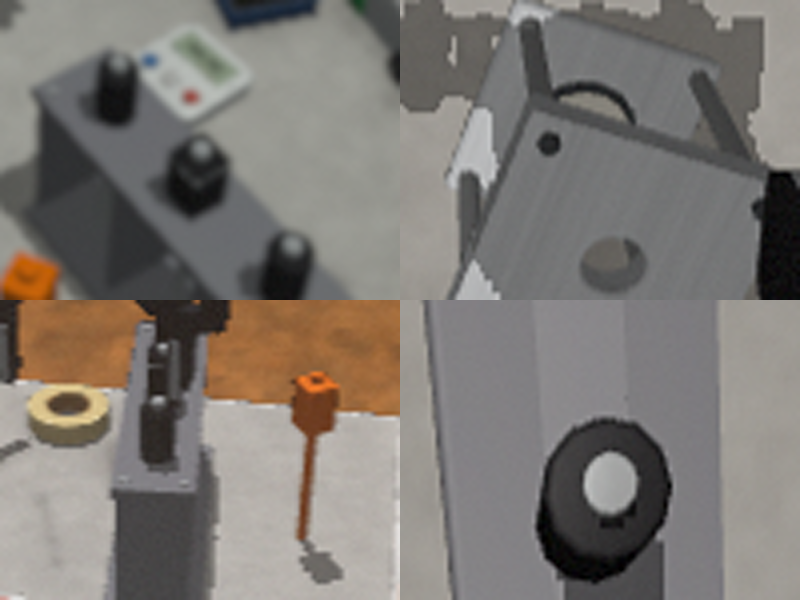

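Top-left crop: the middle head is the square one, with its stub top at scene (305.5,217). The end heads are round, with stubs at (284.5,195.5) and (327.7,240.7). Top-right crop: the stand hole is at wrist (293.2,271.2). Bottom-right crop: the near round stub is at wrist (280.7,45.5).

Run:
```python
from h import *
S=P("scene");W=P("wrist")
pts=[atz(S,u,v,.162) for u,v in((284.5,195.5),(305.5,217),(327.7,240.7))]
print(np.round(pts,4)); 
d=pts[0]-pts[2];print("yaw of rack",np.degrees(np.arctan2(d[1],d[0]))-90,np.linalg.norm(d))
print("near W",atz(W,280.7,45.5,.162)); print("hole W",atz(W,293.2,271.2,.095))
# rack near corners from wrist image (top z .118)
print([np.round(atz(W,u,v,.118),4) for u,v in((244,109),(309,104),(235,0),(306,0))])
h=atz(W,293.2,271.2,.095);print("in scene",proj(S,h),proj(P("side"),h))
```

```text
[[ 0.5313 -0.1222  0.162 ]
 [ 0.5385 -0.1921  0.162 ]
 [ 0.544  -0.2605  0.162 ]]
yaw of rack 5.205521682452954 0.13892772568722325
near W [ 0.52922531 -0.11961938  0.162     ]
hole W [0.49980168 0.11458241 0.095     ]
[array([ 0.557 , -0.0758,  0.118 ]), array([ 0.498 , -0.0801,  0.118 ]), array([ 0.5633, -0.16  ,  0.118 ]), array([ 0.5058, -0.1599,  0.118 ])]
in scene [225.82803798 157.21614467] [260.23347093 241.54728981]
```

The manual's scale: shifts go in shares of 0.25 m and turns go in shares of 2 rad. Converting my numbers, 0.191 m / 0.25 = 0.764, 0.0125 m / 0.25 = 0.05, -0.08 rad / 2 = -0.04.

Emit:
{"method": "carry_out", "body": {"steps": [0.12,0.008,0,0,0,-0.01,0.28,0.02,0,0,0,-0.02,0.44,0.032,0,0,0,-0.03,0.6,0.04,0,0,0,-0.04,0.72,0.048,0,0,0,-0.0425,0.764,0.05,0,0,0,-0.0425,0.764,0.05,0,0,0,-0.0425,0.764,0.05,0,0,0,-0.0425], "grip": 1}}

```text
t: 0.82
eef_pos: [0.5373, -0.1911, 0.2308]
ee_rot: [180.0, 0.0, -85.2]
contact_force: [0.3, 2.1, 0.5]
grip_width: 0.0856
grip_force: 0.0
```

Run:
```python
from h import *
o=r.get_obs();print(o['t'],o['eef_pos'],o['ee_rot'],o['contact_force'])
W=P("wrist");i=get_image("wrist")
np.savez("w1.npz",K=W[0],R=W[1],t=W[2])
cv2.imwrite("pics/w1.png",i);cv2.imwrite("pics/w1c.png",cv2.resize(i[100:300,170:350],(720,600)[:2] if 0 else (540,600),interpolation=cv2.INTER_CUBIC))
print(proj(W,(.537,-.191,.162)))
```

```text
0.8167 [ 0.53729793 -0.1910994   0.23081735] [ 1.79960375e+02  3.07905206e-02 -8.52142657e+01] [0.29125402 2.05999933 0.54439699]
[252.68223851 203.92083959]
```

View pics/w1c.png

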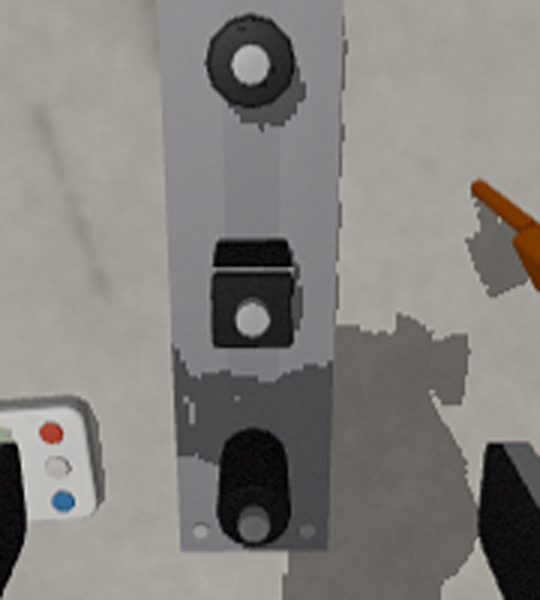

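The square head is in the middle, squared to the image, with its stub at wrist (254.2,206.3). The round stubs are at (254.7,274.7) and (253.5,121.3).

Run:
```python
from h import *
z=np.load("w1.npz");W=(z['K'],z['R'],z['t'])
p=[atz(W,u,v,.162) for u,v in((254.7,274.7),(254.2,206.3),(253.5,121.3))]
print(np.round(p,4));d=p[0]-p[2];print(np.degrees(np.arctan2(d[1],d[0]))-90,np.linalg.norm(d))
from scipy.spatial.transform import Rotation as Ro
R=Ro.from_euler('xyz',[179.96,.03,-85.214],degrees=True).as_matrix()
for q in(p[1],np.mean(p,0)):print(R.T@(q-np.array([.5373,-.1911,.2308])))
```

```text
[[ 0.5293 -0.1202  0.162 ]
 [ 0.5355 -0.1889  0.162 ]
 [ 0.5419 -0.2588  0.162 ]]
5.214614249177927 0.1392344296027335
[-0.00226733  0.0015343   0.06880228]
[-0.00188055  0.00151146  0.06880207]
```

Converted, 0.107 m / 0.25 = 0.428, -0.002 m / 0.25 = -0.008, -0.006 rad / 2 = -0.003.

Emit:
{"method": "carry_out", "body": {"steps": [-0.008,0.0068,0.06,0,0,-0.003,-0.008,0.0068,0.18,0,0,-0.003,-0.008,0.0068,0.3,0,0,-0.003,-0.008,0.0068,0.38,0,0,-0.003,-0.008,0.0068,0.428,0,0,-0.003,-0.008,0.0068,0.428,0,0,-0.003,-0.008,0.0068,0.428,0,0,-0.003]}}

```text
t: 1.45
eef_pos: [0.5357, -0.1881, 0.1243]
ee_rot: [179.9, -0.0, -84.7]
contact_force: [-0.2, -0.4, -0.7]
grip_width: 0.0853
grip_force: 0.0
```

Emit:
{"method": "carry_out", "body": {"steps": [0,0,0,0,0,0,0,0,0,0,0,0,0,0,0,0,0,0,0,0,0,0,0,0,0,0,0,0,0,0,0,0,0,0,0,0,0,0,0,0,0,0,0,0,0,0,0,0,0,0,0,0,0,0,0,0,0,0,0,0], "grip": -1, "grip_force": 40}}

```text
t: 2.28
eef_pos: [0.536, -0.1892, 0.1248]
ee_rot: [-179.9, -0.0, -84.8]
contact_force: [-0.2, 0.6, 5.3]
grip_width: 0.0237
grip_force: 41.3
```

Converted, -0.13 m / 0.25 = -0.52, -0.12 m / 0.25 = -0.48.

Emit:
{"method": "carry_out", "body": {"steps": [0,0,-0.032,0,0,0,0,0,-0.1,0,0,0,0,0,-0.18,0,0,0,0,0,-0.26,0,0,0,0,0,-0.34,0,0,0,0,0,-0.42,0,0,0,0,0,-0.48,0,0,0,0,0,-0.52,0,0,0,0,0,-0.52,0,0,0,0,0,-0.52,0,0,0]}}

```text
t: 3.12
eef_pos: [0.5355, -0.1889, 0.2537]
ee_rot: [180.0, 0.0, -84.8]
contact_force: [0.0, 0.1, -1.1]
grip_width: 0.0235
grip_force: 40.4
```

Run:
```python
from h import *
from scipy.spatial.transform import Rotation as Ro
o=r.get_obs();print(o['t'],o['eef_pos'],o['ee_rot'],o['contact_force'],o['grip_width'])
R=Ro.from_euler('xyz',o['ee_rot'],degrees=True).as_matrix()
print(R.T@(np.array([.4998,.1146-.06,.254])-o['eef_pos']))
a=get_image("scene");b=get_image("wrist");c=get_image("side")
f=lambda i,x,y:cv2.resize(i[y:y+150,x:x+130],(260,300),interpolation=cv2.INTER_CUBIC)
for n in("scene","side"):print(n,proj(P(n),o['eef_pos']))
u=proj(P("scene"),o['eef_pos']).astype(int);v=proj(P("side"),o['eef_pos']).astype(int)
cv2.imwrite("pics/l1.png",np.hstack([f(a,u[0]-65,u[1]-60),f(c,v[0]-65,max(v[1]-60,0)),f(b,190,150)]))
```

```text
3.1167 [ 0.53550431 -0.18891326  0.25371638] [ 1.79974664e+02  4.30409751e-02 -8.47936307e+01] [ 0.0148994   0.11813715 -1.08021247] 0.02345747674341733
[-2.45748673e-01  1.34598581e-02 -9.30649871e-05]
scene [307.8858946  185.56148851]
side [266.55267458 114.10926081]
```

View pics/l1.png

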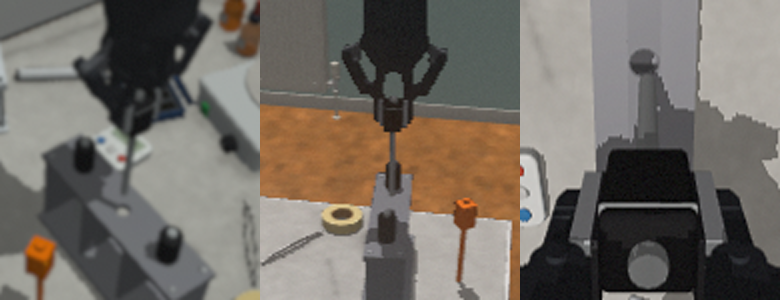

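The probe hangs straight from the closed gripper, clear of the rack. I'll check the white box near the stand before moving over.

Run:
```python
from h import *
S=P("scene");D=P("side")
print("scene near bottom corner",atz(S,218,143,0),"right bottom",atz(S,308,117,0))
for z in(.1,.15,.2,.25):print(z,atz(S,214,98,z),atz(D,228,241,z))
```

```text
scene near bottom corner [0.54447515 0.28204268 0.        ] right bottom [0.86364867 0.25828672 0.        ]
0.1 [0.58014284 0.37064328 0.1       ] [0.56833784 0.13002581 0.1       ]
0.15 [0.553616   0.29966328 0.15      ] [0.55430736 0.17772257 0.15      ]
0.2 [0.52708915 0.22868327 0.2       ] [0.54027687 0.22541933 0.2       ]
0.25 [0.50056231 0.15770326 0.25      ] [0.52624638 0.27311609 0.25      ]
```

Converted, -0.16 m / 0.25 = -0.64, -0.15 m / 0.25 = -0.6.

Emit:
{"method": "carry_out", "body": {"steps": [-0.04,0,0,0,0,0,-0.12,0.004,0,0,0,0,-0.22,0.008,0,0,0,0,-0.32,0.012,0,0,0,0,-0.42,0.016,0,0,0,0,-0.52,0.02,0,0,0,0,-0.6,0.02,0,0,0,0,-0.64,0.024,0,0,0,0]}}

```text
t: 3.93
eef_pos: [0.5144, -0.028, 0.2537]
ee_rot: [179.9, 0.0, -84.7]
contact_force: [0.1, 0.1, -1.1]
grip_width: 0.0236
grip_force: 40.6
```

Converted, -0.145 m / 0.25 = -0.58, 0.002 m / 0.25 = 0.008.

Emit:
{"method": "carry_out", "body": {"steps": [-0.04,0,0,0,0,0,-0.12,0.004,0,0,0,0,-0.22,0.004,0,0,0,0,-0.32,0.004,0,0,0,0,-0.42,0.008,0,0,0,0,-0.5,0.008,0,0,0,0,-0.552,0.008,0,0,0,0,-0.58,0.008,0,0,0,0,-0.58,0.008,0,0,0,0,-0.58,0.008,0,0,0,0]}}

```text
t: 4.77
eef_pos: [0.5, 0.1134, 0.2542]
ee_rot: [180.0, -0.0, -84.8]
contact_force: [-0.3, 0.3, 0.4]
grip_width: 0.0239
grip_force: 40.6
```

Run:
```python
from h import *
o=r.get_obs();print(o['t'],o['eef_pos'],o['ee_rot'])
f=lambda i,x,y,w:cv2.resize(i[y:y+w,x:x+w],(400,400),interpolation=cv2.INTER_CUBIC)
out=[]
p=o['eef_pos'];h=np.array([.4998,.1146,.095]);tip=np.array([p[0],p[1],.1485])
for n,w in(("scene",80),("side",80),):
    C=P(n);i=get_image(n);u=proj(C,[p[0],p[1],.12]).astype(int);x,y=u-w//2;print(n,x,y,proj(C,h),proj(C,tip))
    out.append(f(i,x,y,w))
C=P("wrist");np.savez("w2.npz",K=C[0],R=C[1],t=C[2]);i=get_image("wrist");print(proj(C,h),proj(C,tip))
cv2.imwrite("pics/s2.png",np.hstack(out));cv2.imwrite("pics/w2.png",cv2.resize(i[120:270,180:330],(600,600),interpolation=cv2.INTER_CUBIC))
```

```text
4.7667 [0.49999612 0.113436   0.25417535] [ 1.79981565e+02 -2.48249795e-02 -8.47838625e+01]
scene 185 110 [225.82459674 157.21234375] [224.65837642 141.69007773]
side 220 192 [260.23289822 241.55306261] [260.45690273 223.13374936]
[252.87792972 177.1384873 ] [252.61714145 190.62710321]
```

View pics/s2.png

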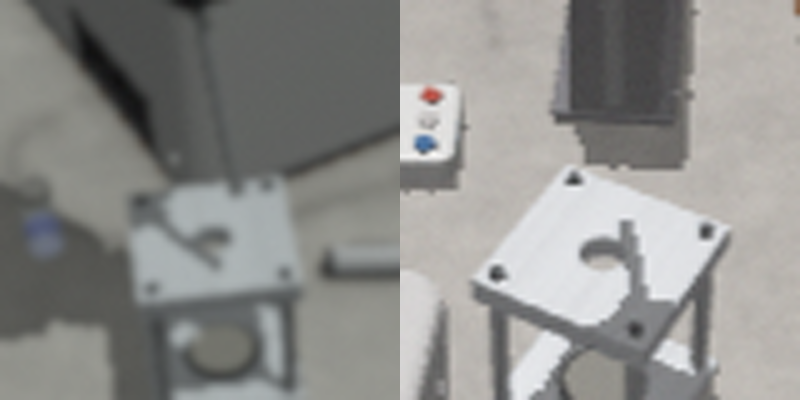

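View pics/w2.png

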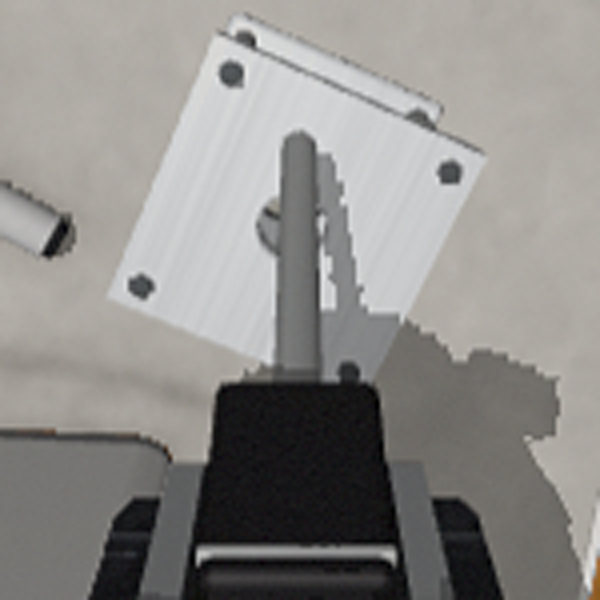

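The probe has swung in the pads: the tip shows at wrist (255,153.7) where I expected (253,191), and at scene (232.4,148), so the rod leans toward -y. I'll work out the tilt.

Run:
```python
from h import *
from scipy.optimize import least_squares
z=np.load("w2.npz");W=(z['K'],z['R'],z['t']);S=P("scene")
p=np.array([.5,.1134,.2542]);a=np.radians(5.2)
ax=np.array([np.cos(a),np.sin(a),0]);fy=np.array([-np.sin(a),np.cos(a),0])  # finger axis; perpendicular
piv=p+[0,0,.019]
def tip(th,g): # lean toward -fy by th, along finger axis by g
    return piv+.125*(-np.sin(th)*fy+np.sin(g)*ax-np.cos(th)*np.array([0,0,1]))
f=lambda q:np.r_[proj(W,tip(*q))-[255,153.7],proj(S,tip(*q))-[232.4,148]]
s=least_squares(f,[.2,0]);print(np.degrees(s.x),s.fun,tip(*s.x))
q=np.radians([1,0]);
for d in(5,10,15,20,25):t=tip(np.radians(d),0);print(d,proj(W,t),proj(S,t),proj(P("side"),t))
i=get_image("side");cv2.imwrite("pics/side3.png",i)
w=get_image("wrist");cv2.imwrite("pics/w3.png",w);print(np.abs(w.astype(int)[120:270,180:330]-0).mean(), r.get_obs()['eef_pos'])
c=cv2.resize(i[60:260,180:340],(640,800)[:2] if 0 else (480,600),interpolation=cv2.INTER_CUBIC);cv2.imwrite("pics/side3c.png",c)
```

```text
[17.47653325 -0.905982  ] [-0.35032718 -0.09079237 -0.82784295  0.59573763] [0.50143396 0.07583597 0.15397   ]
5 [252.5882782  179.96653329] [226.86583665 144.00973336] [260.84295727 219.6040993 ]
10 [252.55401446 169.43141187] [229.0482936  145.95065701] [261.22266335 215.75349667]
15 [252.51449748 158.86474194] [231.20910594 147.59527773] [261.59407486 211.70135578]
20 [252.46927278 148.24193293] [233.33521815 148.92640354] [261.95568408 207.47201738]
25 [252.41778703 137.53936477] [235.41294884 149.92729012] [262.30609762 203.08875589]
140.2857185185185 [0.50005698 0.11310551 0.25434446]
```

View pics/side3c.png

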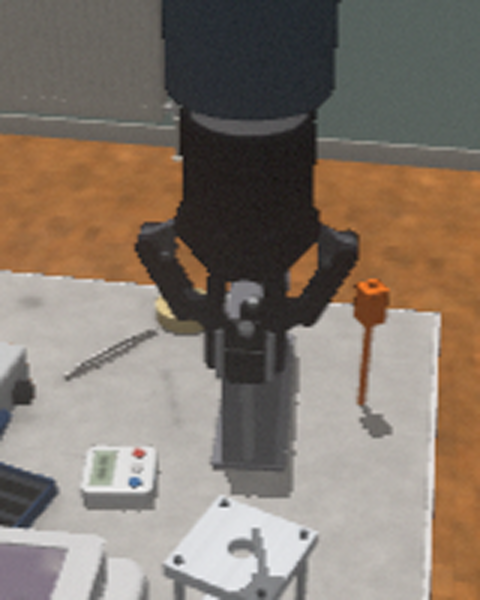

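Both views agree on a lean of about 17.5° about the finger axis. I'll grip harder and turn the wrist to bring the rod upright.

Converted, -0.0057 m / 0.25 = -0.0228, -0.0055 m / 0.25 = -0.022, -0.305 rad / 2 = -0.1525.

Emit:
{"method": "carry_out", "body": {"steps": [0,0,0,0,0,0,0,0,0,0,0,0,0,0,0,0,-0.01,0,-0.004,0,0,0,-0.03,0,-0.008,0,0,0,-0.055,0,-0.012,0,0,0,-0.08,0,-0.016,0,0,0,-0.105,0,-0.02,0,-0.004,0,-0.13,0,-0.022,0,-0.004,0,-0.1475,0,-0.0228,0,-0.004,0,-0.1525,0], "grip_force": 110}}

```text
t: 5.85
eef_pos: [0.4997, 0.1187, 0.2555]
ee_rot: [-180.0, 17.6, -84.9]
contact_force: [0.5, -0.9, -1.0]
grip_width: 0.0227
grip_force: 107.8
```

Emit:
{"method": "carry_out", "body": {"steps": [0,0,0,0,0,0,0,0,0,0,0,0,0,0,0,0,0,0]}}

```text
t: 6.1
eef_pos: [0.4994, 0.1197, 0.2553]
ee_rot: [-180.0, 17.4, -84.8]
contact_force: [0.8, -0.6, -1.0]
grip_width: 0.0226
grip_force: 107.8
```

Run:
```python
from h import *
o=r.get_obs();print(o['t'],o['eef_pos'],o['ee_rot'],o['contact_force'],o['joint_pos'])
f=lambda i,x,y,w:cv2.resize(i[y:y+w,x:x+w],(400,400),interpolation=cv2.INTER_CUBIC)
out=[]
h=np.array([.4998,.1146,.095]);tip=np.array([.5,.1134,.1485])
for n,w in(("scene",80),("side",80),):
    C=P(n);i=get_image(n);u=proj(C,[.5,.1134,.13]).astype(int);x,y=u-w//2;print(n,x,y,proj(C,h),proj(C,tip));out.append(f(i,x,y,w));cv2.imwrite(f"pics/{n}4.png",i)
cv2.imwrite("pics/s4.png",np.hstack(out))
C=P("wrist");np.savez("w4.npz",K=C[0],R=C[1],t=C[2]);i=get_image("wrist");print(proj(C,h),proj(C,tip));cv2.imwrite("pics/w4.png",i)
```

```text
6.1 [0.49938139 0.11973559 0.25528071] [-179.99794388   17.44128453  -84.76026341] [ 0.80822667 -0.60384559 -1.00739481] [ 18.15268791   9.81658964   7.63927374 -17.08013706 -84.07580968
 -11.69710453]
scene 185 107 [225.82459674 157.21234375] [224.66585937 141.69780004]
side 220 189 [260.23289822 241.55306261] [260.45791058 223.12211425]
[252.70157475 129.68185603] [252.40802064 152.14816029]
```

View pics/s4.png

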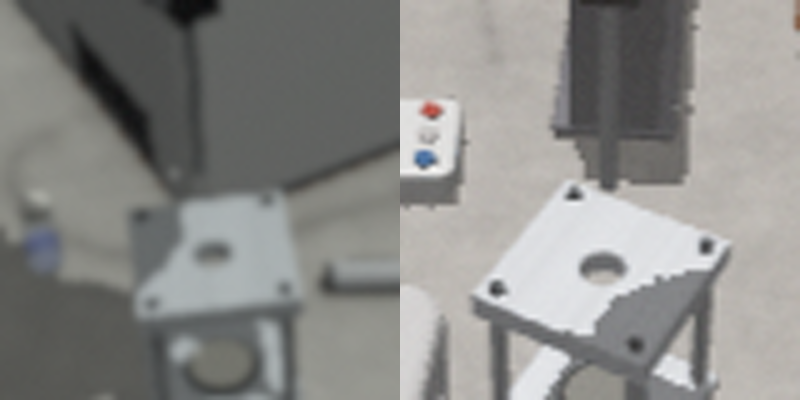

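The rod is now close to upright. In scene the tip is about (224.4,142) and the hole (227.7,157). In side the tip is about (261.8,226.2) and the hole (260.7,242.3). From here I'll measure by code.

Run:
```python
from h import *
from scipy.optimize import least_squares
z=np.load("w2.npz");W2=(z['K'],z['R'],z['t']);S=P("scene");D=P("side")
print("hole W2",atz(W2,253.1,177.5,.095),"S",atz(S,227.7,157,.095),"D",atz(D,260.7,242.3,.095))
f=lambda q:np.r_[proj(S,q)-[224.4,142],proj(D,q)-[261.8,226.2]]
s=least_squares(f,[.5,.11,.15]);print("tip SD",s.x,s.fun)
z=np.load("w4.npz");W=(z['K'],z['R'],z['t'])
# rod profile in wrist image : print gray rows around
g=cv2.cvtColor(cv2.imread("pics/w4.png"),cv2.COLOR_BGR2GRAY)
for n in(.148,.17,.19,.21,.235):print(n,proj(W,(.5,.1134,n)))
for r0 in range(118,200,4):print(r0,' '.join('%3d'%v for v in g[r0,232:276]))
sd=cv2.cvtColor(cv2.imread("pics/side4.png"),cv2.COLOR_BGR2GRAY)
for r0 in range(196,232,3):print(r0,' '.join('%3d'%v for v in sd[r0,250:274]))
sd=cv2.cvtColor(cv2.imread("pics/scene4.png"),cv2.COLOR_BGR2GRAY)
for r0 in range(116,148,3):print(r0,' '.join('%3d'%v for v in sd[r0,214:236]))
```

```text
hole W2 [0.4995019  0.11501396 0.095     ] S [0.50446004 0.11297809 0.095     ] D [0.49841687 0.11666478 0.095     ]
tip SD [0.49812353 0.11694015 0.14418506] [-0.8851454   0.44800459 -0.75852181 -0.32913007]
0.148 [252.41029917 151.88991117]
0.17 [252.30241674 164.11731946]
0.19 [252.18865655 177.01091445]
0.21 [252.0561405 192.0303006]
0.235 [251.85624179 214.68684673]
118 199 200 203 204 206 206 204 205 208 208 209 204 205 208 209 208 208 208 209 208 204 207 208 209 207 206 206 207 202 202 203 203 200 202 203 205 207 204 204 208 205 203 202 204
122 203 204 204 206 204 204 207 209 208 205 205 208 210 204 169 153 138 135 135 133 130 212 209 209 208 200 195 180 195 203 200 201 202 205 206 204 204 208 205 203 202 205 202 202
126 204 206 205 204 206 207 208 206 204 206 212 188 144 135 137 138 137 134 135 136 135 138 137 132 129 158 207 211 138 138 185 206 207 204 205 208 205 203 203 204 202 203 205 206
130 206 203 204 207 207 206 202 204 208 210 204 123  88 102 138 135 134 136 135 137 138 135 134 132 135 136 138 140 130 112 166 204 205 208 206 202 204 204 202 204 205 205 208 206
134 20
[... 4565 characters left out ...]
  72  65  68  82  95  97  99  98  99  99  98  97  98  99
128  69  75  76  78  78  79  80  78  72  65  68  84  94  98  98  98  98  98  98  98  98  98
131  47  66  75  77  78  79  80  79  73  67  68  82  94  98  98  98  98  98  98  98 100  97
134  43  61  74  77  78  78  79  79  76  69  68  78  91  97  97  97  99  97  99  98  98  98
137  38  50  67  75  78  78  79  80  80  73  68  75  87  96  98  98  97  97  98  97  98  97
140  91  71  66  73  82  91  89  82  78  73  70  77  87  96  98  98  97  98  97  98  97  98
143 130 120 101  83  79  83  84  80  81  84  89  91  93  97  97  98  98  96  98  97  97  98
146 137 135 131 122 108  93  85  88  97 107 111 114 116 120 129 136 142 146 149 150 149 145
```

```bash
cat > fit.py <<'E'
from h import *
from scipy.optimize import least_squares
def fit(W,S,D,hole,hm,wc,wtip,sc,dc,dtip,z0):
    cams=dict(w=W,s=S,d=D); off={k:np.array(hm[k])-proj(cams[k],hole) for k in cams}
    pr=lambda k,p:proj(cams[k],p)+off[k]
    def col(k,q,row):
        a=pr(k,q[:3]);b=pr(k,np.r_[q[:2]+.06*q[3:5],q[2]+.06]);return a[0]+(b[0]-a[0])*(row-a[1])/(b[1]-a[1])
    def f(q):
        e=[col('w',q,r)-c for r,c in wc]+[col('s',q,r)-c for r,c in sc]+[col('d',q,r)-c for r,c in dc]
        e+=[pr('w',q[:3]-[0,.004,0])[1]-wtip, pr('d',q[:3]+[0,.004,0])[1]-dtip,(q[2]-z0)/.001]
        return np.array(e)
    s=least_squares(f,[hole[0],hole[1],z0,0,0])
    print("off",{k:v.round(2) for k,v in off.items()})
    print("tip",s.x[:3].round(4),"lean deg",np.degrees(s.x[3:]).round(2),"tip-hole mm",((s.x[:2]-hole[:2])*1e3).round(2));print(s.fun.round(2))
E
python3 - <<'E'
from fit import *
z=np.load("w4.npz");W=(z['K'],z['R'],z['t'])
for hs in((227.7,157),(225.8,157.2)):
  fit(W,P("scene"),P("side"),np.array([.4997,.1147,.095]),dict(w=(252.6,129.5),s=hs,d=(260.7,242.3)),
  [(160,254.3),(180,254.2),(198,254)],152.7,[(119,222.9),(125,223.1),(131,223.4),(138,223.9)],[(199,261.4),(211,261.2),(223,261.2)],226.7,.148)
E
```

```text
off {'w': array([-0.19, -0.28]), 's': array([ 1.93, -0.2 ]), 'd': array([0.43, 0.71])}
tip [0.4975 0.1183 0.1481] lean deg [0.36 2.74] tip-hole mm [-2.21  3.62]
[ 0.1  -0.11 -0.19 -0.41  0.04  0.4   0.66  0.15  0.41  0.47  0.07  0.29
  0.06]
off {'w': array([-0.19, -0.28]), 's': array([ 0.03, -0.  ]), 'd': array([0.43, 0.71])}
tip [0.4981 0.1181 0.1481] lean deg [ 0.7  -7.49] tip-hole mm [-1.62  3.38]
[-0.45 -0.32 -0.09  0.12 -0.02 -0.27 -0.71  0.65  0.57  0.28 -0.19  0.15
  0.13]
```

Run:
```python
from h import *
from scipy.optimize import curve_fit
W=cv2.cvtColor(cv2.imread("pics/w4.png"),cv2.COLOR_BGR2GRAY)
for c in(244,254,264):print(c,' '.join('%d'%v for v in W[200:300,c]))
s=cv2.cvtColor(cv2.imread("pics/scene4.png"),cv2.COLOR_BGR2GRAY).astype(float)
from scipy.special import erf
x=np.arange(216,232.)
m=lambda x,a,b,d,c,w:a+b*(1+erf((x-c)/w))/2-d*np.exp(-((x-c)/w)**2)
L=[]
for r0 in range(118,139):
    try:q,_=curve_fit(m,x,s[r0,216:232],[78,20,20,223.3,2]);L.append((r0,q[3]))
    except Exception:pass
L=np.array(L);L=L[abs(L[:,1]-223.4)<2];k=np.polyfit(L[:,0],L[:,1],1);print("scene line",k,np.polyval(k,[119,138]),np.std(L[:,1]-np.polyval(k,L[:,0])))
S=P("scene")
for ln in(-3,0,3):
    a=proj(S,(.498,.118,.148));b=proj(S,(.498,.118+.09*np.tan(np.radians(ln)),.238));print(ln,a,b,(b[0]-a[0])/(b[1]-a[1]))
z=np.load("w4.npz");C=(z['K'],z['R'],z['t'])
for ln in(-3,0,3):
  t=np.tan(np.radians(ln));print(ln,[proj(C,(.498,.118-d+h*t,.148+h))[1].round(1) for d,h in((.004,0),(.012,.1),(.012,.138))])
```

```text
244 170 169 169 169 169 167 168 170 171 170 169 170 167 169 176 110 1 17 9 16 17 11 17 17 15 15 13 17 16 15 15 15 17 18 15 13 18 17 17 12 6 11 13 16 9 13 18 8 8 13 16 12 15 15 13 36 75 102 67 25 16 16 23 21 23 25 25 23 21 21 22 20 19 20 17 20 21 13 17 15 38 56 72 79 79 81 79 82 92 105 113 85 29 77 150 162 162 162 161 164
254 76 75 77 76 75 76 76 76 76 75 77 75 77 77 79 46 5 15 15 10 16 13 13 10 13 9 11 12 18 15 10 17 12 13 11 17 16 19 8 12 9 9 19 16 14 15 16 12 18 14 18 19 14 12 11 37 72 98 65 19 12 15 19 23 26 26 21 19 20 13 17 22 9 18 26 68 78 78 79 77 75 76 76 78 96 106 104 105 103 103 105 106 106 104 103 102 130 166 173 173
264 160 161 162 162 164 165 163 163 163 166 166 166 165 167 171 114 24 11 19 13 11 13 12 19 17 9 12 16 12 13 15 11 15 15 14 14 15 16 17 12 14 18 14 21 17 10 12 16 11 14 12 16 14 6 10 35 70 95 65 22 12 17 23 23 23 27 20 21 25 15 20 20 21 14 18 15 19 23 13 16 20 24 28 32 36 32 33 33 46 36 29 27 10 44 160 174 174 174 176 175
scene line [6.31225686e-02 2.15803796e+02] [223.31538189 224.5147107 ] 0.1577377940297483
-3 [223.18335727 141.05482603] [221.22784716 112.32297542] 0.0680607083524498
0 [223.18335727 141.05482603] [220.38231615 111.26221691] 0.094017986421834
3 [223.18335727 141.05482603] [219.54227144 110.20834123] 0.11803892254539754
-3 [np.float64(152.7), np.float64(213.3), np.float64(263.3)]
0 [np.float64(152.7), np.float64(219.9), np.float64(273.0)]
3 [np.float64(152.7), np.float64(226.3), np.float64(282.0)]
```

Converted, -0.002 m / 0.25 = -0.008, -0.0007 m / 0.25 = -0.0028, 0.04 rad / 2 = 0.02.

Emit:
{"method": "carry_out", "body": {"steps": [0,-0.002,0,0,0.005,0,-0.002,-0.006,0,0,0.015,0,-0.0028,-0.008,0,0,0.02,0,-0.0028,-0.008,0,0,0.02,0,-0.0028,-0.008,0,0,0.02,0,-0.0028,-0.008,0,0,0.02,0]}}

```text
t: 6.75
eef_pos: [0.5013, 0.1206, 0.2555]
ee_rot: [180.0, 15.2, -84.8]
contact_force: [-1.0, -0.5, -0.7]
grip_width: 0.0226
grip_force: 107.9
```

```bash
cat > meas.py <<'E'
from fit import *
from scipy.optimize import curve_fit
from scipy.special import erf
import sys
z0=float(sys.argv[1])
o=r.get_obs();p=o['eef_pos'];print(o['t'],p.round(4),o['ee_rot'].round(2),o['contact_force'].round(2))
W=P("wrist");w=cv2.cvtColor(get_image("wrist"),cv2.COLOR_BGR2GRAY).astype(float)
S=P("scene");s=cv2.cvtColor(get_image("scene"),cv2.COLOR_BGR2GRAY).astype(float)
cv2.imwrite("pics/mw.png",w);cv2.imwrite("pics/ms.png",s)
h=np.array([.4997,.1147,.095]);print("hole pred",proj(W,h))
# wrist rod columns
a=proj(W,(h[0],h[1],z0));b=proj(W,(h[0],h[1],z0+.095))
for f in(.2,.5,.8):
    r0=int(a[1]+f*(b[1]-a[1]));q=w[r0-1:r0+2,236:272].mean(0);d=np.flatnonzero(q<100);zz=z0+.0
    print("rod row",r0,"cols",236+d.min(),236+d.max(),"mid",236+d.mean())
q=w[:,250:257].mean(1);print("wrist col254 from tip-14:",int(a[1])-14,q[int(a[1])-14:int(a[1])+14].astype(int))
q=w[:,[244,264]].mean(1);d=np.flatnonzero(q[190:260]<60);print("shoulder row",190+d.min())
for ln in(-2,-1,0,1,2):
  t=np.tan(np.radians(ln));print(ln,[proj(W,(h[0],h[1]-d+k*t,z0+k))[1].round(1) for d,k in((.004,0),(.012,.1))])
x=np.arange(216,232.)
m=lambda x,a,b,d,c,w:a+b*(1+erf((x-c)/w))/2-d*np.exp(-((x-c)/w)**2)
L=[]
for r0 in range(int(proj(S,h+[0,0,z0+.09-.095])[1]),int(proj(S,h+[0,0,max(z0,.12)-.095])[1])-2):
    try:q,_=curve_fit(m,x,s[r0,216:232],[78,20,20,223.5,2]);L.append((r0,q[3]))
    except Exception:pass
L=np.array(L);L=L[abs(L[:,1]-np.median(L[:,1]))<1.5];k=np.polyfit(L[:,0],L[:,1],1);print("scene slope",k[0],np.std(L[:,1]-np.polyval(k,L[:,0])),len(L))
for ln in(-2,0,2):
    a=proj(S,(h[0],h[1],z0));b=proj(S,(h[0],h[1]+.09*np.tan(np.radians(ln)),z0+.09));print(ln,(b[0]-a[0])/(b[1]-a[1]))
E
python3 meas.py .149
```

```text
6.75 [0.5013 0.1206 0.2555] [180.    15.18 -84.76] [-0.96 -0.46 -0.66]
hole pred [254.64656815 134.82396012]
rod row 170 cols 250 271 mid 260.5
rod row 191 cols 250 259 mid 254.5
rod row 211 cols 249 259 mid 254.0
wrist col254 from tip-14: 143 [181 200 201 200 199 200 200 201 203 187 144 115 110 107 103 101 101 102
 102 103 102 103  99  97  97  98  98  96]
shoulder row 216
-2 [np.float64(153.3), np.float64(210.8)]
-1 [np.float64(153.3), np.float64(213.2)]
0 [np.float64(153.3), np.float64(215.5)]
1 [np.float64(153.3), np.float64(217.8)]
2 [np.float64(153.3), np.float64(220.0)]
scene slope 0.09661257250101539 0.17281473640056183 24
-2 0.07384460774349323
0 0.09108356381944349
2 0.10745377564093334[ WARN:0@1.757] global loadsave.cpp:1063 imwrite_ Unsupported depth image for selected encoder is fallbacked to CV_8U.
```

The tip, shoulder and scene slope all agree: the probe is upright and centred. I'll go down to just above the plate and check again.

Converted, 0.0376 m / 0.25 = 0.1504, 0.0102 m / 0.25 = 0.0408.

Emit:
{"method": "carry_out", "body": {"steps": [0.0052,0,0.0192,0,0,0,0.0156,0,0.058,0,0,0,0.0264,0,0.0964,0,0,0,0.0368,0,0.1352,0,0,0,0.0408,0,0.1504,0,0,0,0.0408,0,0.1504,0,0,0,0.0408,0,0.1504,0,0,0,0.0408,0,0.1504,0,0,0]}}

```text
t: 7.52
eef_pos: [0.5017, 0.1204, 0.2169]
ee_rot: [-180.0, 15.2, -84.8]
contact_force: [0.2, 0.4, -0.8]
grip_width: 0.0229
grip_force: 107.9
```

```bash
python3 meas.py .110 2>/dev/null
python3 - <<'E'
import cv2
w=cv2.imread("pics/mw.png",0)
for r0 in range(140,192,3):print(r0,' '.join('%3d'%v for v in w[r0,234:276]))
E
```

```text
7.5167 [0.5017 0.1204 0.2169] [-179.95   15.18  -84.77] [ 0.23  0.39 -0.75]
hole pred [255.24512534 150.21121746]
rod row 170 cols 250 258 mid 254.0
rod row 191 cols 249 271 mid 257.42857142857144
rod row 211 cols 249 259 mid 254.0
wrist col254 from tip-14: 143 [132 132 132 132 132 132 133 131 125 113 103  99  97  95  96  99 100 101
 100 101 100 100  98  95  97  96  96  96]
shoulder row 216
-2 [np.float64(153.3), np.float64(210.6)]
-1 [np.float64(153.3), np.float64(212.9)]
0 [np.float64(153.3), np.float64(215.2)]
1 [np.float64(153.3), np.float64(217.5)]
2 [np.float64(153.3), np.float64(219.8)]
scene slope 0.077225021417287 0.16144724052766415 18
-2 0.07327143742625844
0 0.09108356381944333
2 0.10794104845870915
140 200 202 203 202 202 202 204 204 206 201 201 202 204 207 206 208 192 160 160 151 146 199 199 195 192 187 189 205 202 198 198 199 197 196 199 200 202 204 200 201 204 202
143 201 203 201 200 201 204 204 204 199 200 204 207 192 159 135 133 133 131 132 133 133 135 131 165 163 160 204 132 133 159 189 198 198 200 201 204 201 201 203 204 201 200
146 201 201 201 203 204 205 202 200
[... 2016 characters left out ...]
 131 132 131
182 145 133 135 129 129 130 134 130 125 127 127 125 123 128 134 107  74  78  78  75  77  73  74  73  70  82 130 133 133 130 130 131 128 128 131 129 133 131 134 131 130 132
185 142 143 147 151 152 155 155 153 147 133 132 124 130 133 133 105  74  77  80  76  73  74  78  74  69  84 134 131 129 131 129 128 129 129 131 132 134 134 132 132 131 131
188 147 148 149 147 145 144 145 147 151 153 156 158 158 160 162  97  75  75  77  76  75  75  75  73  72  65 131 132 129 127 129 129 131 134 123  51  42  43  39  40 103 133
191 153 156 157 154 153 153 151 150 151 148 150 147 147 147 153  98  75  78  79  75  73  75  75  75  72  65 138 127 126 129 129 131 132 133  94  47  41  44  43  41  99 129
```

Converted, 0.029 m / 0.25 = 0.116, 0.0074 m / 0.25 = 0.0296.

Emit:
{"method": "carry_out", "body": {"steps": [-0.0012,0.0016,0,0,0,0,-0.002,0.0028,0,0,0,0,0.002,0.0028,0.016,0,0,0,0.0088,0.0028,0.04,0,0,0,0.0168,0.0028,0.07,0,0,0,0.0248,0.0028,0.098,0,0,0,0.0296,0.0028,0.116,0,0,0,0.0296,0.0028,0.116,0,0,0,0.0296,0.0028,0.116,0,0,0]}}

```text
t: 8.37
eef_pos: [0.5005, 0.1207, 0.1861]
ee_rot: [179.9, 15.2, -84.8]
contact_force: [-0.2, 0.0, -0.7]
grip_width: 0.0224
grip_force: 107.9
```

```bash
python3 meas.py .080 2>/dev/null
python3 - <<'E'
import cv2
w=cv2.imread("pics/mw.png",0)
for r0 in range(148,212,4):print(r0,' '.join('%3d'%v for v in w[r0,236:274]))
E
```

```text
8.3667 [0.5005 0.1207 0.1861] [179.95  15.16 -84.8 ] [-0.15  0.02 -0.73]
hole pred [253.84575695 164.95105891]
rod row 170 cols 248 261 mid 254.92307692307693
rod row 191 cols 249 259 mid 254.0
rod row 211 cols 249 259 mid 254.0
wrist col254 from tip-14: 143 [201 200 200 199 199 199 199 199 199 200 191 138  97  96  97  95  95  94
  95  94  95  94  94  94  94  94  95  93]
shoulder row 216
-2 [np.float64(153.3), np.float64(210.9)]
-1 [np.float64(153.3), np.float64(213.2)]
0 [np.float64(153.3), np.float64(215.6)]
1 [np.float64(153.3), np.float64(217.9)]
2 [np.float64(153.3), np.float64(220.1)]
scene slope 0.1181761987175002 0.3259477226064431 11
-2 0.07282918218268145
0 0.09108356381944376
2 0.10831478633500022
148 200 199 198 199 200 201 203 198 197 199 201 201 201 202 200 200 201 200 198 197 199 200 201 203 200 199 199 200 197 195 196 196 195 196 194 196 197 198
152 197 200 200 201 202 199 198 198 201 201 202 201 201 201 202 202 199 198 200 201 202 203 199 199 199 200 198 195 195 195 196 195 194 197 197 198 200 199
156 200 200 203 199 197 197 199 203 205 189 155 130 129 129 110  91  9
[... 1413 characters left out ...]
  71  72  74  70  65 131 128 129 128 130 130 129 128 130 129 124 127 129 129
196 126 129 130 131 126 123 126 127 123 122 125 128 135  73  71  77  76  76  74  74  73  72  70  64 130 129 129 129 129 127 131 127 125 126 128 128 130 130
200 129 130 125 124 125 124 124 121 123 128 130 130 122  73  74  77  75  74  72  73  72  70  71  64 115 131 126 129 129 125 124 126 127 129 129 129 130 127
204 155 154 152 152 151 150 145 145 144 139 129 133 120  75  72  76  75  74  72  75  74  73  71  67 114 130 128 124 125 128 127 130 133 103  82  63  64  80
208 159 161 160 158 156 158 160 160 158 157 152 151 119  73  71  77  75  73  72  72  73  74  69  66  96 123 125 127 126 129 129 132  85  43  45  46  49  46
```

Converted, 0.055 m / 0.25 = 0.22, 0.0149 m / 0.25 = 0.0596.

Emit:
{"method": "carry_out", "body": {"steps": [0.004,-0.0008,0.014,0,0,0,0.0104,-0.0012,0.0388,0,0,0,0.0188,-0.0012,0.0696,0,0,0,0.0272,-0.0012,0.1004,0,0,0,0.0356,-0.0012,0.1312,0,0,0,0.044,-0.0012,0.162,0,0,0,0.0524,-0.0012,0.1928,0,0,0,0.0576,-0.0012,0.212,0,0,0,0.0596,-0.0012,0.22,0,0,0,0.0596,-0.0012,0.22,0,0,0]}}

```text
t: 9.3
eef_pos: [0.5006, 0.1208, 0.129]
ee_rot: [179.9, 15.2, -84.8]
contact_force: [-0.1, -0.4, -0.3]
grip_width: 0.0226
grip_force: 107.9
```

Emit:
{"method": "carry_out", "body": {"steps": [0,0,0,0,0,0,0,0,0,0,0,0,0,0,0,0,0,0,0,0,0,0,0,0]}}

```text
t: 9.63
eef_pos: [0.5011, 0.1209, 0.13]
ee_rot: [-180.0, 15.2, -84.8]
contact_force: [0.3, 0.2, -0.2]
grip_width: 0.0225
grip_force: 107.9
```

```bash
python3 meas.py .023 2>/dev/null
python3 - <<'E'
import cv2
w=cv2.imread("pics/mw.png",0)
for r0 in range(182,224,2):print(r0,' '.join('%3d'%v for v in w[r0,232:278]))
E
```

```text
9.6333 [0.5011 0.1209 0.13  ] [-179.95   15.19  -84.77] [ 0.34  0.23 -0.24]
hole pred [255.00135899 202.70581018]
182 192 192 191 190 190 190 192 193 193 194 192 189 190 192 193 194 194 194 196 193 194 198 155 152 155 122 121 125 124 126 127 126 125 124 124 125 125 122 122 121 121 123 122 122 120 122
184 191 191 191 189 191 191 194 194 194 191 190 190 191 193 194 194 194 197 153 152 156 124 123 124 121 124 125 125 126 126 126 126 125 125 126 125 122 123 121 122 123 123 120 121 122 122
186 191 191 190 192 192 192 193 195 192 190 191 192 194 194 196 196 197 201 127 125 126 124 125 123 124 124 126 126 129 126 125 124 126 126 125 123 122 120 123 123 122 121 118 120 122 123
188 190 190 192 192 193 194 195 191 190 191 192 194 196 199 201 126 123 122 125 127 126 125 123 124 126 128 126 128 127 124 123 124 127 125 123 121 122 122 124 123 120 121 121 123 122 123
190 190 192 191 193 194 194 191 190 191 194 196 201 126 123 123 125 128 121 116 106 103  94  91  96  94  97  96 111 123 122 126 126 124 123 121 120 123 122 123 118 120 122 123 123 123 127
192 191 192 193 193 194 192 189 191 198 125 12
[... 2261 characters left out ...]
   5   2   3   9   5  11  13  17  15  12  12  15  20  18  14  17  22  20  21  18  20  20  20  20  19  25  19  16  17  54 128 124 124 123
218 126 131  37   2  12  11   7  14  11   7  10   8  10  13  15   9  12   6   8   4   8  11  16  10   9  11  10  15  10   8  10  12  14  16   6   9   7  13  15   9  12   9  44 129 125 125
220 127 105  20   2  14  12  15  11   7   9  13  12   8  12  14  13  14  10  12  10  11   9  13  10  10  11  13  15  10  18  11   6  14  16  13  14   5  11  11  12   7   8   7 131 127 126
222 129  85  15  10  12   8   8  15   3  14  11  17  10  11  13  10  13   4   6   8  13  11   7  13   8  13  13   9   7  11  14  12  15  10   9   8  15  12  12   9  10  15   3 103 128 126
```

```bash
python3 -c "
from bench import ticket
print(ticket.hand_in())"
```

```text
the job is handed in; nothing more can be done
None
```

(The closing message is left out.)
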